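# Complete the vial rack and index it under the gas head

## Robot

A 6-joint arm with a two-finger parallel gripper is mounted at the origin on the work surface. World frame = base frame: x ahead of the robot, y to its left, z up, the work surface at z = 0. Lengths are in mm, angles in rad, forces in N, time in s.
With the tool pointing down it reaches from about 250 to 800 mm from the base axis. Payload 8.5 kg.
Tool frame: the origin (TCP) lies between the finger pads; the fingertips stand 11 mm ahead of it and the grasp point (between the pads) lies 8 mm behind it; z points along the fingers, y is the line along which they close (so a half turn about z gives the same grasp; the last joint's range is limited). The gripper opens to 85 mm and grips with 20 to 120 N. Pads are 22 mm wide; open, the fingers measure 114 mm over their backs; the gripper's body (76 mm by 85 mm) begins 54 mm behind the grasp point. The pads swing forward as they close: fully open they stand 13 mm farther back than shut.
Start: joints at [1.282, 0.238, -0.013, 1.319, 0, 1.571], TCP at [149.507, 503.217, 242.276] pointing down, gripper open.
Joint ranges: [-2.66, 2.66], [-1.03, 1.9], [-1.14, 1.46], [-1.82, 2.27], [-1.45, 1.34], [-3.14, 3.14]. Speed limits (rad/s): [2.22, 2.22, 2.79, 3.14, 3.14, 3.14].

## Interface

Orientations are given as a rotation vector (axis times angle).
In Python, from cell import r, capture gives the robot as it stands. The module is installed in compiled form; this text tells all that it offers.
- The arm moves only by the shell command python3 -m creep 'ROWS' [FORCE]. ROWS is JSON, one flat list of numbers, 5 for each row, row after row: the closure, from -1 (fully open) to 1 (shut), then the shift along the tool's x, y, z in m, then the turn about the tool's z in degrees. A call has exactly 5 rows; each row shifts and turns the commanded pose from where the row before left it, along the tool's axes as they then stand; what a row does not reach is not made up. A row lasts 1/10 s, in which the tool goes at most 50 mm and 8.59 degrees, less where a joint would pass 70% of its speed; a pose out of reach is approached as far as the arm can. A call with a gripper value outside its range is refused whole. The fingers move at their own pace and stop on an object; FORCE is the grip in N (left out, the last holds). Time passes only in rows, so rows that do not move let the fingers close, or fill a call up. It gives the time, the measured TCP pose, the force, the opening and the grip force at its end, in the units of the state.
- r.sense(): the state, without advancing time (a new reading comes with each control period).
- capture(name): name is "scene" or "top" or "wrist"; returns a dict with "img" (480x640x3 uint8, red, green, blue), "K" (3x3 intrinsics, pixels), "world_from_camera" (4x4, takes a point from camera to world coordinates); the wrist camera has in their place "hand_eye" (4x4, takes a point from camera to tool coordinates, whose origin is the TCP and whose axes are the flange's). Camera axes: x right, y up, looking along -z (the intrinsics and any distortion apply to the point x, -y, -z); pixel columns grow to the right and rows downward; lengths in mm; the calibration is good to about 2 mm. A picture is of the moment at which its call begins: read the wrist's pose just before it. There is no depth.
- r.job_done(): hands the job in; it is judged then, once.
The state is a dict: "time": time; "qpos": joint angles; "qvel": joint speeds; "tau": joint torques, N m; "tool_pos": TCP position; "tool_rot": TCP orientation; "ft_force": force on the tool from outside, world axes, zero at the start; "torque": the same for the moment, N m; "width": finger opening in mm; "grasp_force": force on a finger pad.
Only numpy, scipy, OpenCV 4.12 (cv2) and the standard library are available. Lean on these libraries where they do the work, as an engineer would, in place of code of your own. Each camera call takes 0.05 s, during which the arm holds its last target. There are 200 camera calls.

## Task

Complete the rack on the evaporator slide: set the loose clear vial with the blue cap upright in the empty pocket, lowering it right down before letting go. Then pull up the red plunger knob, slide the carriage along its rail towards the needle head, and let the pin snap fully home in the next hole, at the station. Never force the pin, neither by pressing the knob down nor by shoving the locked carriage; keep the vials upright, leave everything else on the bench alone, and let go of everything at the end.

Things in the scene. Friction and masses are not known exactly. Their poses are not given: they have to be found in the camera images.
- fixture: slide of a bench evaporator: dark grey base 240 x 350 x 12 mm with two steel rails, fixed to the bench. Origin at bench level under the middle of the carriage at its loading station; +z up, +y along the rails towards the needle head, -x the side with the knob. Base: x -110 to 130, y -110 to 240 mm. The knob runs along x = -75 mm over a steel index bar whose top is 24 mm above the bench.
- carriage (a joint): aluminium carriage along the rails, m: 0 = loading station (start, pin in its hole), grows along the fixture's +y, stops at 0.160; 1.5 N friction with the pin out. The only other hole, a dark bore in a brass ring on the knob's line, is that of the needle-head station, clamped anywhere from 95 to 140 mm on, level with the middle of its head and blue foot; not measured. Pin play in a hole +-0.75 mm.
- plunger (a joint): lift of the pull knob, m: 0 = pin fully home, 9 mm in its hole; 0.009 = round pin nose level with the index bar; 0.013 = end of the pull. A spring pushes it down with 4 N at home, 7 N at the end. Let go between the holes, the pin rides on the bar (reads 0.007 to 0.009; 4 to 6 N then slide the carriage) and drops by itself into a hole that it passes, locking the carriage.
- knob (a point): middle of the red mushroom-shaped pull knob (27 mm diameter, 22 mm high); 75 mm above the bench when home; moves with carriage and pin. Below it a 17 mm barrel, then the carriage tongue, 44 mm wide along the rail, top 42 mm above the bench. Nothing else stands within 60 mm of the knob at its height.
- pin: the 8 mm steel pin under the knob, moving with it; origin at its nose, 15 mm above the bench when home. It is out of sight below the carriage tongue.
- pocket (a point): middle of the floor of the empty pocket in the white rack on the carriage, 44 mm above the bench. Pocket 25 mm across, 28 mm deep, chamfered; rack top 72 mm above the bench, 54 mm wide across the row. The other pockets, with vials, follow 40 and 80 mm along the fixture's +y. The needle head (160 to 198 mm up, needle tips 129 mm) stands farther along +y over the row, its post behind.
- vial: the loose vial: clear glass, 22.5 mm diameter up to 56 mm, then a 17 mm neck and a blue 20 mm cap, 75 mm tall in all, about 40 g, standing upright on the bench. Origin at the centre of its underside, z up its axis.
- vial_mid: vial of the same kind, standing in the middle pocket of the rack; origin under its foot
- vial_far: vial of the same kind, standing in the far pocket of the rack; origin under its foot
- amber_vial: bystander: brown vial of the same size with a black cap, upright on the bench
- solvent: bystander: glass solvent bottle with a blue cap, 70 mm diameter, 150 mm tall
- jar: bystander: brown jar, 56 mm diameter, 70 mm tall
- beaker: bystander: glass beaker, 68 mm diameter, 85 mm tall
- wrench: bystander: steel wrench 150 mm long lying on the bench
- cartridge_box: bystander: cardboard box 90 x 140 x 50 mm
- cap_tub: bystander: green tub, 60 mm diameter, 45 mm tall

How it is judged (in metres and radians):
On the way, in this order (a step that is already met when the one before it is completed fails the run):
1. the loose vial stands in the empty pocket, let go, with the carriage still locked at the loading station (horizontal distance between vial and pocket below 0.004 m and z of vial in the frame of pocket below 0.003 m and angle between vial's own z axis and vertical below 0.12 rad and contact force between the fingers and vial below 0.1 N and value of joint carriage below 0.003 m), for 0.2 s.
2. the knob is pulled and the carriage has left the loading hole (value of joint plunger above 0.006 m and value of joint carriage above 0.012 m), for 0.1 s.
At the end, for the whole second after the job is handed in: the carriage is locked at the needle-head station with the pin fully home (knob within 1.5 mm of its home height, carriage 90 to 145 mm from the loading station); the vial stands upright (within 7 degrees) on the floor of its pocket (within 3 mm), the other two likewise in theirs; everything at rest (value of joint carriage between 0.09 and 0.145 m and value of joint plunger below 0.0015 m and horizontal distance between vial and pocket below 0.004 m and z of each of vial, vial_mid, vial_far in the frame of pocket below 0.003 m and angle between each of vial, vial_mid, vial_far's own z axis and vertical below 0.12 rad and linear speed of vial below 0.02 m/s and linear speed of pin below 0.01 m/s and horizontal distance between vial_mid and pocket below 0.045 m and horizontal distance between vial_far and pocket below 0.085 m); the robot touches nothing.
It fails at once if the pin is forced: more than 40 N between the pin and the index bar or plate (contact force between pin and anything else above 40 N).
It fails at once if the vial is dropped into its pocket from more than 15 mm above the floor (horizontal distance between vial and pocket below 0.02 m and z of vial in the frame of pocket above 0.015 m and contact force between the fingers and vial below 0.05 N).
It fails at once if a vial is tipped over (angle between vial's own z axis and vertical above 0.6 rad or angle between any of vial_mid, vial_far's own z axis and vertical above 0.4 rad).
It fails at once if a bystander is moved by more than 20 mm (distance of any of amber_vial, solvent, jar, beaker, wrench, cartridge_box, cap_tub from where it was at the start of the episode above 0.02 m).
It also fails if it takes over 58 s, if anything falls off the work surface, if the arm or the gripper's body presses on something with over 40 N, if the wrist force passes 120 N, or if a joint passes its speed limit or range.

## Working session

There is one attempt and no reset: what is moved stays moved. The work goes in short steps, Python scripts to look and compute and a shell command to move; the robot and the scene stay as the last step left them, time stands still between calls to the robot, and variables do not carry over. Pictures are saved under pics/ and viewed, at most 10 in all, crops included, and the job is handed in when it is done.

```bash
mkdir -p pics
python3 - <<'E'
from cell import r,capture
import cv2,numpy as np
np.set_printoptions(precision=4,suppress=True)
for n in("scene","top"):
    c=capture(n); cv2.imwrite(f"pics/{n}0.png",c["img"][:,:,::-1]); print(n,c["K"],c["world_from_camera"],[k for k in c])
    np.savez(f"{n}0.npz",**{k:c[k] for k in c if k!="name"})
s=r.sense(); print(s)
E
```

```text
scene [[451.7689   0.     324.7116]
 [  0.     451.7689 233.2093]
 [  0.       0.       1.    ]] [[   0.7159   -0.4103    0.5649 1131.7335]
 [   0.6981    0.4088   -0.5878 -685.7898]
 [   0.0102    0.8152    0.5791  755.4255]
 [   0.        0.        0.        1.    ]] ['img', 'K', 'world_from_camera']
top [[498.6875   0.     318.9632]
 [  0.     498.6875 242.649 ]
 [  0.       0.       1.    ]] [[  -0.0749    0.9765   -0.2022  218.6081]
 [  -0.9972   -0.0742    0.0112   18.74  ]
 [  -0.004     0.2025    0.9793 1294.6036]
 [   0.        0.        0.        1.    ]] ['img', 'K', 'world_from_camera']
{'time': 0.1, 'qpos': array([ 1.282 ,  0.2387, -0.0142,  1.3192,  0.    ,  1.5708]), 'qvel': array([ 0.0008, -0.0007,  0.0005, -0.0005,  0.0014, -0.0012]), 'tau': array([ -0.0002, -53.9717,  34.6999,   0.0134,  -0.    ,   0.    ]), 'tool_pos': array([149.4132, 502.9212, 241.7493]), 'tool_rot': array([-0.4521, -3.1087,  0.002 ]), 'ft_force': array([-0.0828,  1.0173, -0.3752]), 'torque': array([-0.011 ,  0.0242, -0.0167]), 'grasp_force': 0.0, 'width': 85.59829525156783}
```

View pics/top0.png

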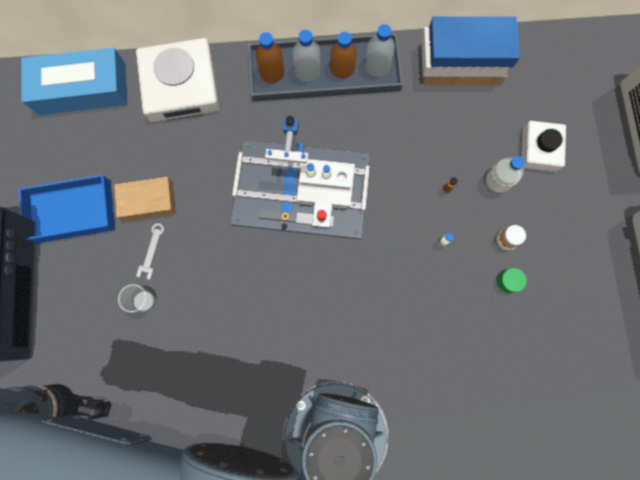

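View pics/scene0.png

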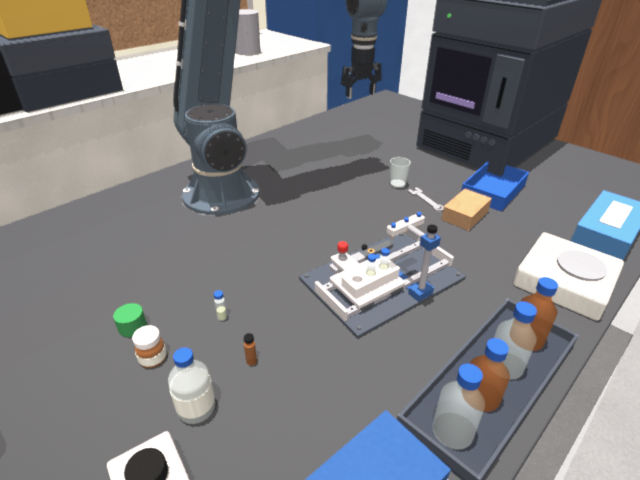

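Top view: the loose vial's cap is near (447,239), the amber vial at (451,185), the knob at (322,215), the empty pocket at (342,176) and the brass ring at (285,216). The head and blue foot are at column ~288. Next I'll enlarge these areas.

Run:
```python
import cv2
i=cv2.imread("pics/top0.png")
cv2.imwrite("pics/c1.png",cv2.resize(i[135:240,230:375],None,fx=5.5,fy=5.5,interpolation=cv2.INTER_CUBIC))
j=cv2.imread("pics/scene0.png")
a=cv2.resize(i[220:260,425:475],None,fx=8,fy=8,interpolation=cv2.INTER_CUBIC)
b=cv2.resize(j[285:325,195:245],None,fx=8,fy=8,interpolation=cv2.INTER_CUBIC)
cv2.imwrite("pics/c2.png",cv2.hconcat([a,b]))
```

```text
(no output)
```

View pics/c1.png

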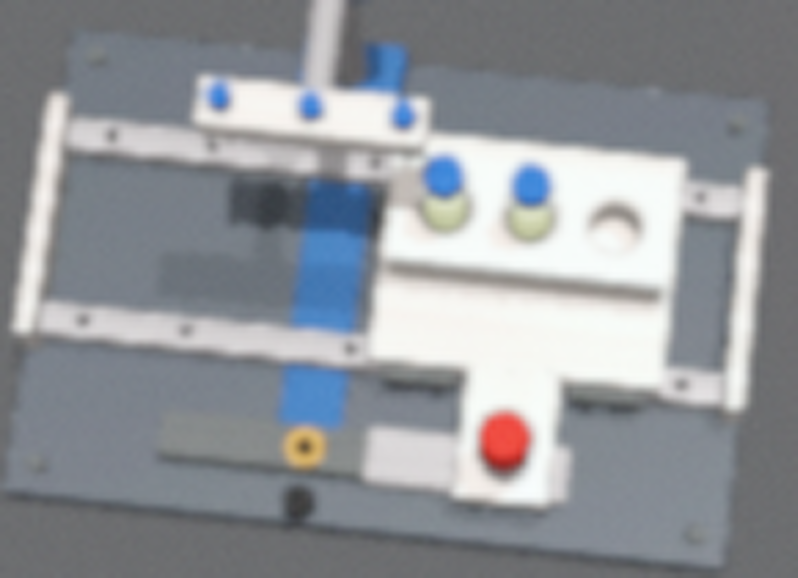

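View pics/c2.png

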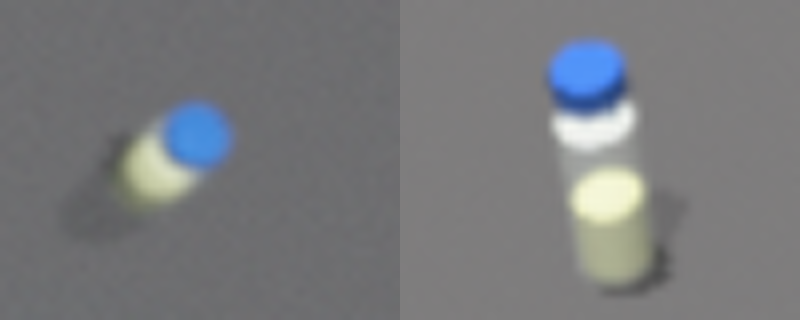

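c1 (top ×5.5): base corners (82,33), (768,100), (722,565), (5,490); knob (505,438); pocket rim (615,228); brass ring (304,447); caps (445,176) and (532,185). c2 (×8): vial cap centre at (198,135) in top and (588,68) in scene.

```bash
cat > h.py <<'E'
import numpy as np, cv2
np.set_printoptions(precision=2,suppress=True)
def ray(K,T,u,v,z):
    d=np.array([(u-K[0,2])/K[0,0],-(v-K[1,2])/K[1,1],-1.]); d=T[:3,:3]@d; o=T[:3,3]
    return o+d*(z-o[2])/d[2]
E
python3 - <<'E'
from h import *
t=np.load("top0.npz");s=np.load("scene0.npz")
def P(u,v,z,x0=230,y0=135,f=5.5): return ray(t["K"],t["world_from_camera"],x0+(u+.5)/f-.5,y0+(v+.5)/f-.5,z)
cor=np.array([P(*q,12)[:2] for q in[(82,33),(768,100),(722,565),(5,490)]])
# fixture coords: +y to image left, -x knob (image bottom)
F=np.array([(130,240),(130,-110),(-110,-110),(-110,240)],float)
a=cor-cor.mean(0);b=F-F.mean(0)
th=np.arctan2((b[:,0]*a[:,1]-b[:,1]*a[:,0]).sum(),(a*b).sum())
R=np.array([[np.cos(th),-np.sin(th)],[np.sin(th),np.cos(th)]]);o=cor.mean(0)-R@F.mean(0)
print("yaw",np.degrees(th),"o",o,"res",a-b@R.T)
f=lambda p:R.T@(p[:2]-o)
for n,q in dict(knob=(505,438,84),pocket=(615,228,72),ring=(304,447,24),c1=(445,176,117),c2=(532,185,117)).items():
    p=P(*q);print(n,p,"fix",f(p))
print("vial",P(198,135,75,425,220,8),ray(s["K"],s["world_from_camera"],195+588.5/8-50-.5-0+0,285+68.5/8-.5,75))
E
```

```text
yaw -10.646296654685711 o [615.33 -21.55] res [[-3.27 -3.92]
 [-0.1   2.3 ]
 [ 2.52  2.37]
 [ 0.85 -0.75]]
knob [540.76  -6.7   84.  ] fix [-76.04   0.82]
pocket [641.31 -65.99  72.  ] fix [ 33.74 -38.88]
ring [559.6   88.28  24.  ] fix [-75.07  97.64]
c1 [656.26  11.78 117.  ] fix [34.07 40.31]
c2 [648.97 -27.16 117.  ] fix [34.1  0.7]
vial [ 461.61 -321.51   75.  ] [ 461.09 -321.84   75.  ]
```

```bash
cat >> h.py <<'E'
from scipy.spatial.transform import Rotation as Ro
def off(x,y,z,yaw=-10.65):
    from cell import r
    s=r.sense(); R=Ro.from_rotvec(s["tool_rot"]).as_matrix()
    print("t",round(s["time"],2),"pos",s["tool_pos"],"tool z",R[:,2].round(3),"yaw(y) %.2f"%np.degrees(np.arctan2(R[1,1],R[0,1])),"w %.1f g %.1f"%(s["width"],s["grasp_force"]),"ft",s["ft_force"])
    print("GO mm",R.T@(np.array([x,y,z])-s["tool_pos"]),"turn %.2f"%(np.degrees(np.arctan2(R[1,1],R[0,1]))-yaw))
E
A='[-1,0,0,0,8.41,-1,0,0,0,8.41,-1,0,0,0,8.41,-1,0,0,0,8.41,-1,0,0,0,8.41]'
: ; python3 -m creep '[-1,0,0,0,8.41,-1,0,0,0,8.41,-1,0,0,0,8.41,-1,0,0,0,8.41,-1,0,0,0,8.41]' 25
python3 -m creep '[-1,0,0,0,8.41,-1,0,0,0,8.41,-1,0,0,0,8.41,-1,0,0,0,8.41,-1,0,0,0,8.41]'
python3 -c "from h import *; off(461.4,-321.7,242)"
```

```text
time: 0.6
tool_pos: [149.5, 503.0, 241.9]
tool_rot: [1.546, 2.735, -0.001]
ft_force: [-0.3, -1.2, 0.5]
width: 85.6
grasp_force: 0.0
time: 1.1
tool_pos: [149.4, 503.0, 241.9]
tool_rot: [2.424, 1.998, -0.001]
ft_force: [1.1, -0.3, 0.7]
width: 85.2
grasp_force: 0.0
t 1.1 pos [149.42 503.02 241.93] tool z [-0. -0. -1.] yaw(y) -10.99 w 85.2 g 0.0 ft [ 1.1  -0.27  0.67]
GO mm [-750.12  463.49    0.53] turn -0.34
```

```bash
python3 -m creep '[-1,-0.0375,0.0232,0,-0.3,-1,-0.0375,0.0232,0,0,-1,-0.0375,0.0232,0,0,-1,-0.0375,0.0232,0,0,-1,-0.0375,0.0232,0,0]' >/dev/null
python3 -m creep '[-1,-0.0375,0.0232,0,0,-1,-0.0375,0.0232,0,0,-1,-0.0375,0.0232,0,0,-1,-0.0375,0.0232,0,0,-1,-0.0375,0.0232,0,0]' >/dev/null
python3 -m creep '[-1,-0.0375,0.0232,0,0,-1,-0.0375,0.0232,0,0,-1,-0.0375,0.0232,0,0,-1,-0.0375,0.0232,0,0,-1,-0.0375,0.0232,0,0]' >/dev/null
python3 -m creep '[-1,-0.0375,0.0232,0,0,-1,-0.0375,0.0232,0,0,-1,-0.0375,0.0232,0,0,-1,-0.0375,0.0232,0,0,-1,-0.0375,0.0232,0,0]' >/dev/null
python3 - <<'E'
from h import *; off(461.4,-321.7,242)
from cell import r,capture
s=r.sense();c=capture("wrist");cv2.imwrite("pics/w1.png",c["img"][:,:,::-1])
np.savez("w1.npz",K=c["K"],H=c["hand_eye"],p=s["tool_pos"],R=s["tool_rot"],img=c["img"]);print(c["K"],c["hand_eye"])
E
```

```text
t 3.1 pos [ 471.2  -319.81  241.92] tool z [-0.  0. -1.] yaw(y) -10.37 w 85.0 g 0.0 ft [ 0.75 -0.43  0.41]
GO mm [-3.62 -9.3  -0.08] turn 0.28
[[345.71   0.   325.04]
 [  0.   345.71 239.44]
 [  0.     0.     1.  ]] [[   0.      0.95    0.31   79.23]
 [   1.     -0.     -0.      0.49]
 [  -0.      0.31   -0.95 -132.18]
 [   0.      0.      0.      1.  ]]
```

View pics/w1.png

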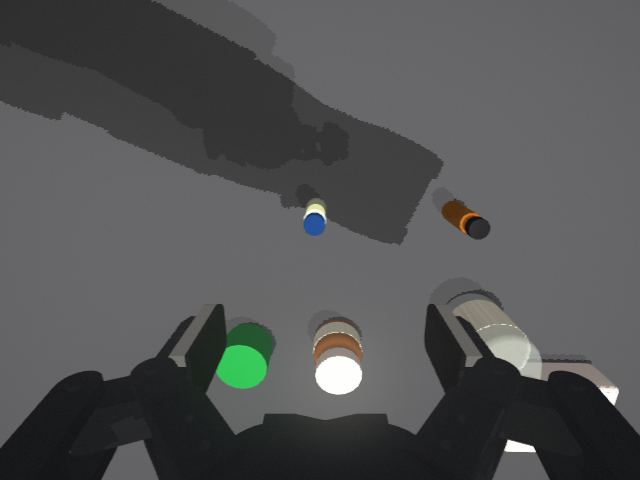

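The wrist view shows the loose vial's cap at (315,224), the amber vial at (470,222), and the jar and tub near the bottom between the fingers. Now I compute the vial's position.

```bash
cat >> h.py <<'E'
def wray(f,u,v,z):
    d=np.load(f);T=np.eye(4);T[:3,:3]=Ro.from_rotvec(d["R"]).as_matrix();T[:3,3]=d["p"]
    return ray(d["K"],T@d["H"],u,v,z)
def blob(img,lo,hi,x0,x1,y0,y1):
    h=cv2.cvtColor(np.ascontiguousarray(img),cv2.COLOR_RGB2HSV)[y0:y1,x0:x1]
    m=cv2.inRange(h,lo,hi); n,l,st,c=cv2.connectedComponentsWithStats(m); k=1+st[1:,4].argmax()
    return c[k]+[x0,y0],st[k]
E
python3 - <<'E'
from h import *; off(461.4,-321.7,242)
d=np.load("w1.npz");c,st=blob(d["img"],(100,120,60),(130,255,255),290,340,200,245);print(c,st)
for z in(70,75):print(wray("w1.npz",*c,z))
c,st=blob(np.load("top0.npz")["img"],(95,120,60),(130,255,255),435,465,228,252);print(c,st)
t=np.load("top0.npz")
print(ray(t["K"],t["world_from_camera"],*c,74))
for q in[(338,372,70),(245,368,45)]:print(wray("w1.npz",*q))
E
```

```text
t 3.15 pos [ 473.51 -325.16  240.69] tool z [ 0. -0. -1.] yaw(y) -10.47 w 85.2 g 0.0 ft [ 0.56 -2.07 -0.51]
GO mm [  1.2  -12.54  -1.32] turn 0.18
[313.9  224.04] [ 14  13  21  23 383]
[ 460.76 -322.93   70.  ]
[ 461.17 -321.6    75.  ]
[449.35 236.5 ] [11  5  8  8 48]
[ 461.64 -321.87   74.  ]
[ 455.09 -486.66   70.  ]
[ 349.27 -482.37   45.  ]
```

```bash
python3 -m creep '[-1,0,-0.0125,0.02,0.2,-1,0.001,0,0.04,0,-1,0,0,0.04,0,-1,0,0,0.02,0,-1,0,0,0,0]' >/dev/null
python3 -c "from h import *; off(461.3,-321.8,42)"
```

```text
t 3.65 pos [ 457.01 -313.48  119.23] tool z [-0.01  0.   -1.  ] yaw(y) -10.55 w 85.6 g 0.0 ft [ 0.14  0.1  -0.1 ]
GO mm [-7.57  6.17 77.18] turn 0.10
```

```bash
python3 -m creep '[-1,-0.0075,0.006,0.005,0,-1,0,0,0,0,-1,0,0,0,0,-1,0,0,0,0,-1,0,0,0,0]' >/dev/null
python3 -c "from h import *; off(461.3,-321.8,42)"
```

```text
t 4.15 pos [ 463.64 -323.36  118.01] tool z [ 0. -0. -1.] yaw(y) -10.55 w 85.2 g 0.0 ft [ 0.76 -0.29 -1.1 ]
GO mm [ 1.14 -2.65 76.01] turn 0.10
```

```bash
python3 -m creep '[-1,0.0005,-0.0025,0.03,0,-1,0,0,0.03,0,-1,0,0,0.01,0,-1,0,0,0.003,0,-1,0,0,0,0]' >/dev/null
python3 -c "from h import *; off(461.3,-321.8,42)"
python3 -m creep '[-1,0,0,0,0,-1,0,0,0,0,-1,0,0,0,0,-1,0,0,0,0,-1,0,0,0,0]' >/dev/null
python3 -c "from h import *; off(461.3,-321.8,42)"
```

```text
t 4.65 pos [ 461.39 -322.51   44.92] tool z [ 0. -0. -1.] yaw(y) -10.55 w 85.4 g 0.0 ft [ 0.22 -0.19 -0.75]
GO mm [ 0.69 -0.22  2.92] turn 0.10
t 5.15 pos [ 461.18 -322.4    44.58] tool z [ 0. -0. -1.] yaw(y) -10.55 w 85.5 g 0.0 ft [ 0.96  0.2  -0.22]
GO mm [0.61 0.   2.58] turn 0.10
```

```bash
python3 -m creep '[-1,0.0005,0,0.0025,0,0.5,0,0,0,0,1,0,0,0,0,1,0,0,0,0,1,0,0,0,0]' 25 >/dev/null
python3 -m creep '[1,0,0,0,0,1,0,0,0,0,1,0,0,0,0,1,0,0,0,0,1,0,0,0,0]' 
python3 -c "from h import *; off(461.3,-321.8,42)"
```

```text
time: 6.15
tool_pos: [461.2, -321.8, 41.9]
tool_rot: [2.416, 2.008, -0.0]
ft_force: [-0.6, -0.6, 1.3]
width: 21.9
grasp_force: 25.9
t 6.15 pos [ 461.21 -321.84   41.91] tool z [ 0. -0. -1.] yaw(y) -10.55 w 21.9 g 25.9 ft [-0.61 -0.6   1.27]
GO mm [ 0.06  0.09 -0.09] turn 0.10
```

```bash
python3 -m creep '[1,0,0,-0.01,0,1,0,0,-0.04,0,1,0,0,-0.04,0,1,0,0,-0.03,0,1,0,0,-0.01,0]' >/dev/null
python3 -c "from h import *; off(632.2,-115.5,172)"
```

```text
t 6.65 pos [ 462.39 -322.65  175.89] tool z [ 0. -0. -1.] yaw(y) -10.55 w 21.4 g 25.8 ft [ 0.5  -0.14  0.71]
GO mm [234.74 129.01   3.98] turn 0.10
```

```bash
python3 -m creep '[1,0.02,0.011,0,0.1,1,0.035,0.019,0,0,1,0.035,0.019,0,0,1,0.035,0.019,0,0,1,0.035,0.019,0,0]' >/dev/null
python3 -m creep '[1,0.035,0.019,0,0,1,0.025,0.015,0,0,1,0.015,0.008,0,0,1,0,0,0,0,1,0,0,0,0]' >/dev/null
python3 -m creep '[1,0,0,0,0,1,0,0,0,0,1,0,0,0,0,1,0,0,0,0,1,0,0,0,0]' >/dev/null
python3 - <<'E'
from h import *; off(632.2,-115.5,172)
from cell import r,capture
s=r.sense();c=capture("wrist");cv2.imwrite("pics/w2.png",c["img"][:,:,::-1])
np.savez("w2.npz",K=c["K"],H=c["hand_eye"],p=s["tool_pos"],R=s["tool_rot"],img=c["img"])
E
```

```text
t 8.15 pos [ 631.21 -114.99  171.95] tool z [ 0. -0. -1.] yaw(y) -10.68 w 21.4 g 25.8 ft [-0.11  0.01 -0.76]
GO mm [-0.32  1.06 -0.05] turn -0.03
```

View pics/w2.png

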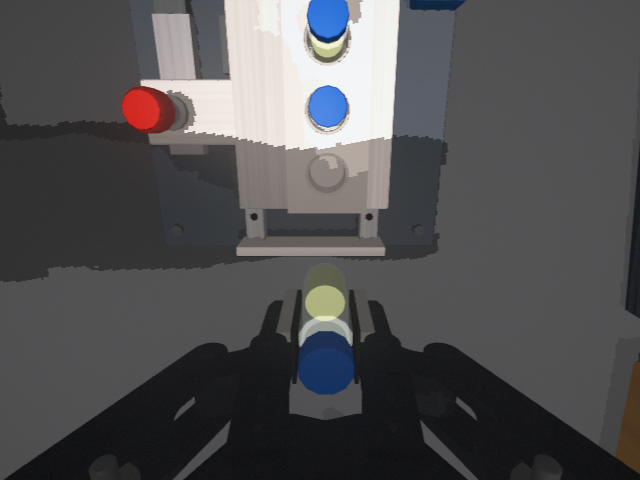

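The wrist view shows the vial held upright with its cap at (326,362). The empty pocket is at (327,171), rack caps at (328,106) and (328,19), the knob at (150,110).

Run:
```python
from h import *
d=np.load("w2.npz");I=d["img"]
g=cv2.cvtColor(I,cv2.COLOR_RGB2GRAY)
h=cv2.HoughCircles(cv2.resize(g[145:200,295:360],None,fx=6,fy=6,interpolation=cv2.INTER_CUBIC),cv2.HOUGH_GRADIENT,1,40,param1=60,param2=20,minRadius=85,maxRadius=130)
u=np.array([-10.65])*np.pi/180; ey=np.array([-np.sin(u[0]),np.cos(u[0]),0])
if h is not None:
  for a in h[0][:4]:
    p=(a[:2]+.5)/6-.5+[295,145]; print("hole",p,a[2]/6,wray("w2.npz",*p,72))
c,st=blob(I,(100,120,60),(130,255,255),300,355,80,135);print("c2",c,st,wray("w2.npz",*c,117.5)-40*ey)
c,st=blob(I,(100,120,60),(130,255,255),290,365,330,400);print("held",c,st,wray("w2.npz",*c,171.95+33-4), d["p"])
m=[blob(I,(0,150,60),(8,255,255),100,190,70,150)];print("knob",m[0],wray("w2.npz",148,110,86))
cv2.imwrite("pics/c3.png",cv2.resize(I[145:200,295:360,::-1],None,fx=8,fy=8,interpolation=cv2.INTER_CUBIC))
```

```text
c2 [327.42 105.88] [   8    5   40   42 1229] [642.05 -66.86 117.5 ]
held [325.67 362.91] [   8    1   57   64 2895] [ 631.85 -115.59  200.95] [ 631.21 -114.99  171.95]
knob (array([145.74, 109.6 ]), array([  21,   16,   51,   47, 1801], dtype=int32)) [545.28  -8.52  86.  ]
```

View pics/c3.png

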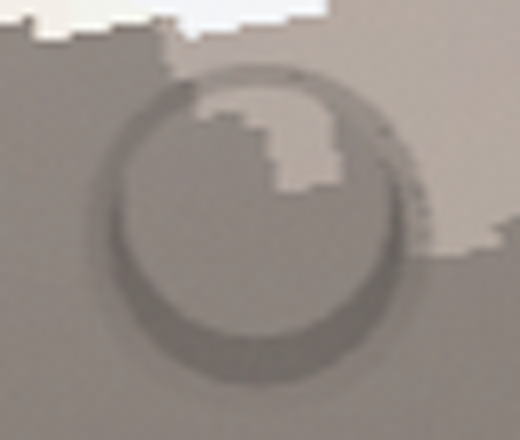

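The crop shows the pocket's chamfer circle centred at about (260,236), which is (327.1,174.1) in the full picture.

```bash
python3 - <<'E'
from h import *
print(wray("w2.npz",327.06,174.06,72))
print(wray("w2.npz",295+256.5/8-.5,170,44))
E
python3 -c "from h import *; off(641.4,-66.6,172)"
```

```text
[642.21 -66.8   72.  ]
[641.89 -67.36  44.  ]
t 8.2 pos [ 631.26 -114.86  171.93] tool z [ 0. -0. -1.] yaw(y) -10.66 w 21.4 g 25.8 ft [-0.26  0.81 -0.62]
GO mm [49.3   1.04 -0.07] turn -0.01
```

```bash
python3 -m creep '[1,0.02,0.001,0,0,1,0.02,0,0,0,1,0.0095,0,0,0,1,0,0,0.02,0,1,0,0,0.03,0]' >/dev/null
python3 -m creep '[1,0,0,0,0,1,0,0,0,0,1,0,0,0,0,1,0,0,0,0,1,0,0,0,0]' >/dev/null
python3 -c "from h import *; off(641.5,-66.4,86)"
```

```text
t 9.2 pos [642.01 -66.38 122.93] tool z [ 0. -0. -1.] yaw(y) -10.66 w 21.7 g 25.8 ft [-0.28  0.28  0.24]
GO mm [-0.11 -0.56 36.93] turn -0.01
```

```bash
python3 -m creep '[1,0,-0.0005,0.004,0,1,0,0,0.004,0,1,0,0,0.004,0,1,0,0,0,0,1,0,0,0,0]' >/dev/null
python3 -c "from h import *; off(641.5,-66.4,86)"
python3 -m creep '[1,0,0,0.003,0,1,0,0,0.003,0,1,0,0,0.003,0,1,0,0,0,0,1,0,0,0,0]' >/dev/null
python3 -c "from h import *; off(641.5,-66.4,86)"
```

```text
t 9.7 pos [640.83 -66.08 109.56] tool z [-0. -0. -1.] yaw(y) -10.65 w 21.5 g 25.8 ft [ 1.37 -0.05 -0.17]
GO mm [-0.18  0.73 23.56] turn 0.00
t 10.2 pos [640.91 -66.14 100.71] tool z [-0. -0. -1.] yaw(y) -10.65 w 21.4 g 25.8 ft [ 0.26  1.01 -0.26]
GO mm [-0.15  0.63 14.71] turn 0.00
```

```bash
python3 -m creep '[1,0,0.0004,0.003,0,1,0,0,0.003,0,1,0,0,0.003,0,1,0,0,0.002,0,1,0,0,0,0]' >/dev/null
python3 -c "from h import *; off(641.5,-66.4,86)"
python3 -m creep '[1,0,0,0.001,0,1,0,0,0.001,0,1,0,0,0.0005,0,1,0,0,0,0,1,0,0,0,0]' >/dev/null
python3 -c "from h import *; off(641.5,-66.4,86)"
```

```text
t 10.7 pos [641.11 -66.17  89.33] tool z [-0.  0. -1.] yaw(y) -10.65 w 21.7 g 25.8 ft [ 0.41 -0.16 -0.41]
GO mm [-0.15  0.43  3.33] turn 0.00
t 11.2 pos [641.41 -66.2   87.38] tool z [ 0. -0. -1.] yaw(y) -10.65 w 22.0 g 25.8 ft [ 0.   -0.15 -0.19]
GO mm [-0.18  0.13  1.38] turn 0.00
```

```bash
python3 -m creep '[1,0,0,0.0005,0,1,0,0,0.0005,0,1,0,0,0,0,1,0,0,0,0,1,0,0,0,0]' >/dev/null
python3 -c "from h import *; off(641.5,-66.4,86)"
python3 -m creep '[1,0,0,0.0004,0,1,0,0,0.0004,0,1,0,0,0,0,1,0,0,0,0,1,0,0,0,0]' >/dev/null
python3 -c "from h import *; off(641.5,-66.4,86)"
```

```text
t 11.7 pos [641.4  -66.22  86.33] tool z [ 0. -0. -1.] yaw(y) -10.65 w 21.6 g 25.8 ft [-0.99  0.21 -0.53]
GO mm [-0.16  0.13  0.33] turn -0.00
t 12.2 pos [641.49 -66.21  85.84] tool z [ 0. -0. -1.] yaw(y) -10.65 w 21.5 g 26.3 ft [-1.97 -0.02  5.41]
GO mm [-0.18  0.05 -0.16] turn 0.00
```

```bash
python3 -m creep '[0.2,0,0,0,0,0,0,0,0,0,-0.2,0,0,0,0,-0.2,0,0,0,0,-0.2,0,0,0,0]' 
python3 -m creep '[-0.2,0,0,-0.01,0,-0.2,0,0,-0.03,0,-0.2,0,0,-0.03,0,-0.5,0,0,0,0,-1,0,0,0,0]' >/dev/null
python3 -c "from h import *; off(541.3,-6.8,150)"
```

```text
time: 12.7
tool_pos: [641.3, -66.2, 85.4]
tool_rot: [-2.418, -2.006, 0.0]
ft_force: [0.8, 0.2, -0.6]
width: 51.2
grasp_force: 0.0
t 13.2 pos [641.89 -66.26 156.77] tool z [ 0. -0. -1.] yaw(y) -10.65 w 76.5 g 0.0 ft [-0.09  0.   -0.77]
GO mm [  39.85 -109.86    6.55] turn 0.00
```

```bash
python3 -m creep '[-1,0,-0.03,0,0,-1,0.01,-0.035,0,0,-1,0.015,-0.03,0,0,-1,0.015,-0.015,0,0,-1,0,0,0,0]' >/dev/null
python3 -m creep '[-1,0,0,0,0,-1,0,0,0,0,-1,0,0,0,0,-1,0,0,0,0,-1,0,0,0,0]' >/dev/null
python3 - <<'E'
from h import *; off(541.3,-6.8,150)
from cell import r,capture
s=r.sense();c=capture("wrist");cv2.imwrite("pics/w3.png",c["img"][:,:,::-1])
np.savez("w3.npz",K=c["K"],H=c["hand_eye"],p=s["tool_pos"],R=s["tool_rot"],img=c["img"])
E
```

```text
t 14.2 pos [540.88  -6.89 155.3 ] tool z [-0. -0. -1.] yaw(y) -10.68 w 85.4 g 0.0 ft [ 0.47 -0.93 -0.74]
GO mm [0.17 0.4  5.3 ] turn -0.03
```

View pics/w3.png

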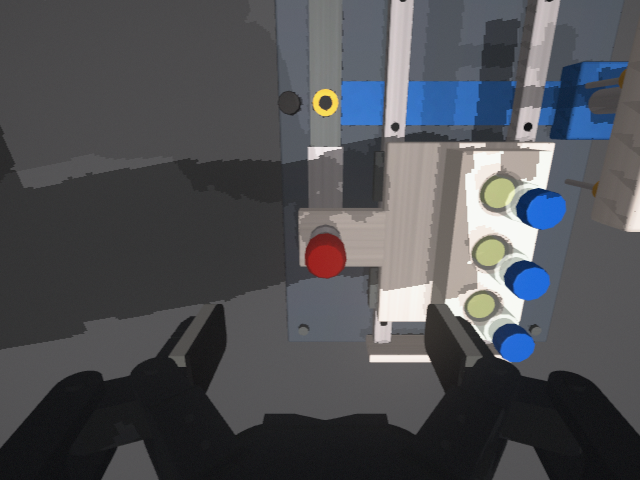

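The wrist view shows all three vials seated. The brass ring is at (325,102), the knob at (325,255).

Run:
```python
from h import *
d=np.load("w3.npz");I=d["img"];e=np.radians(-10.65);ey=np.array([-np.sin(e),np.cos(e),0]);ex=np.array([np.cos(e),np.sin(e),0])
c,st=blob(I,(20,120,80),(35,255,255),300,350,80,125);print(c,st);g=wray("w3.npz",*c,24)
k,st=blob(I,(0,120,40),(10,255,255),300,350,225,285);print(k,st)
# tongue edges at z=42: rows 208..265ish -> middle
for z in(76,80,86):
  q=wray("w3.npz",*k,z);print(z,q,"travel",(g-q)@ey,"dx",(g-q)@ex)
print("ring",g)
col=cv2.cvtColor(I,cv2.COLOR_RGB2GRAY)[195:280,360:376].mean(1);dd=np.diff(col);print("edges",[(195+i,round(dd[i])) for i in np.argsort(-abs(dd))[:6]])
for v in(208.5,266.5):print((wray("w3.npz",368,v,42)-g)@ey)
```

```text
[325.02 101.97] [ 12   9  26  27 407]
[325.05 255.57] [   5    8   41   45 1453]
76 [541.25  -7.67  76.  ] travel 96.73739902511927 dx -0.0014769726188347614
80 [541.53  -6.19  80.  ] travel 95.22506249920434 dx -0.0023146768627971327
86 [541.95  -3.96  86.  ] travel 92.95655771033194 dx -0.00357123322879707
ring [559.13  87.4   24.  ]
edges [(np.int64(266), -56), (np.int64(207), 47), (np.int64(265), -38), (np.int64(210), 21), (np.int64(216), 10), (np.int64(275), 8)]
-73.12603052413316
-118.5421731849966
```

```bash
python3 -m creep '[-1,0,0.0003,0.02,0,-1,0,0,0.035,0,-1,0,0,0.025,0,-1,0,0,0.01,0,-1,0,0,0,0]' >/dev/null
python3 -m creep '[-1,0,0,0,0,-1,0,0,0,0,-1,0,0,0,0,-1,0,0,0,0,-1,0,0,0,0]' >/dev/null
python3 -c "from h import *; off(541.2,-7,65)"
python3 -m creep '[0,0,0,0,0,0,0,0,0,0,0.3,0,0,0,0,0.5,0,0,0,0,1,0,0,0,0]' 40
python3 -m creep '[1,0,0,0,0,1,0,0,0,0,1,0,0,0,0,1,0,0,0,0,1,0,0,0,0]'
python3 -c "from h import *; off(541.2,-7,65)"
```

```text
t 15.25 pos [541.2   -6.62  65.97] tool z [ 0. -0. -1.] yaw(y) -10.65 w 85.3 g 0.0 ft [ 0.04 -0.17 -0.47]
GO mm [-0.37  0.07  0.97] turn 0.00
time: 15.75
tool_pos: [540.9, -6.6, 65.7]
tool_rot: [2.418, 2.006, -0.0]
ft_force: [-1.6, -0.4, 2.2]
width: 25.7
grasp_force: 39.1
time: 16.25
tool_pos: [540.9, -6.6, 65.6]
tool_rot: [2.418, 2.006, -0.0]
ft_force: [-1.8, 1.0, 4.1]
width: 25.3
grasp_force: 39.3
t 16.25 pos [540.89  -6.59  65.6 ] tool z [-0. -0. -1.] yaw(y) -10.64 w 25.3 g 39.3 ft [-1.83  1.04  4.15]
GO mm [-0.34  0.38  0.6 ] turn 0.01
```

```bash
python3 -m creep '[1,0,0,-0.003,0,1,0,0,-0.003,0,1,0,0,-0.003,0,1,0,0,-0.002,0,1,0,0,0,0]' 60
python3 -m creep '[1,0,0,0,0,1,0,0,0,0,1,0,0,0,0,1,0,0,0,0,1,0,0,0,0]' >/dev/null
python3 -c "from h import *; off(541.2,-7,77)"
```

```text
time: 16.75
tool_pos: [540.9, -6.6, 76.6]
tool_rot: [2.418, 2.006, -0.0]
ft_force: [1.8, 0.2, -7.2]
width: 24.9
grasp_force: 59.3
t 17.25 pos [540.91  -6.62  76.44] tool z [-0. -0. -1.] yaw(y) -10.65 w 24.8 g 59.3 ft [ 2.11 -0.18 -7.62]
GO mm [-0.32  0.35 -0.56] turn 0.00
```

```bash
python3 -m creep '[1,0.001,0,-0.0005,0,1,0.002,0,0,0,1,0.003,0,0,0,1,0,0,0,0,1,0,0,0,0]'
python3 -c "from h import *; off(541.2,-7,77)"
```

```text
time: 17.75
tool_pos: [542.1, -0.3, 77.0]
tool_rot: [-2.417, -2.006, -0.0]
ft_force: [1.1, 0.2, -6.9]
width: 25.0
grasp_force: 59.3
t 17.75 pos [542.11  -0.33  77.02] tool z [ 0.  0. -1.] yaw(y) -10.62 w 25.0 g 59.3 ft [ 1.13  0.21 -6.89]
GO mm [-6.72  0.33  0.02] turn 0.03
```

```bash
python3 -m creep '[1,0.008,0,0,0,1,0.012,0,0,0,1,0.012,0,0,0,1,0.012,0,0,0,1,0.012,0,0,0]' >/dev/null
python3 -m creep '[1,0.012,0,0,0,1,0.01,0,0,0,1,0.007,0,0,0,1,0.003,0,0,0,1,0,0,0,0]' >/dev/null
python3 -m creep '[1,0,0,0,0,1,0,0,0,0,1,0,0,0,0,1,0,0,0,0,1,0,0,0,0]' >/dev/null
python3 -c "from h import *; off(558.6,87.7,77)"
```

```text
t 19.25 pos [558.29  85.59  77.04] tool z [-0. -0. -1.] yaw(y) -10.66 w 24.6 g 59.3 ft [ 3.    0.12 -7.91]
GO mm [ 2.14 -0.09  0.04] turn -0.01
```

```bash
python3 -m creep '[1,0.001,0,0,0,1,0.0012,0,0,0,1,0,0,0.001,0,1,0,0,0.001,0,1,0,0,0,0]' >/dev/null
python3 -c "from h import *; off(558.6,87.7,77)"
python3 -m creep '[1,0,0,0.0005,0,1,0,0,0.0005,0,1,0,0,0,0,1,0,0,0,0,1,0,0,0,0]' >/dev/null
python3 -c "from h import *; off(558.6,87.7,77)"
```

```text
t 19.75 pos [558.7   87.83  74.86] tool z [-0. -0. -1.] yaw(y) -10.65 w 24.9 g 59.3 ft [ 2.36 -1.4  -7.03]
GO mm [-0.15 -0.07 -2.14] turn -0.00
t 20.25 pos [558.75  87.92  74.02] tool z [ 0. -0. -1.] yaw(y) -10.65 w 24.8 g 59.4 ft [ 2.62 -1.97 -6.95]
GO mm [-0.25 -0.1  -2.98] turn 0.00
```

```bash
python3 -m creep '[1,0,0,0.0005,0,1,0,0,0.0005,0,1,0,0,0,0,1,0,0,0,0,1,0,0,0,0]' >/dev/null
python3 -c "from h import *; off(558.6,87.7,77)"
python3 -m creep '[1,0,0,0.0005,0,1,0,0,0.0005,0,1,0,0,0,0,1,0,0,0,0,1,0,0,0,0]' >/dev/null
python3 -c "from h import *; off(558.6,87.7,77)"
```

```text
t 20.75 pos [558.73  87.95  73.  ] tool z [-0. -0. -1.] yaw(y) -10.65 w 24.9 g 59.4 ft [ 2.84 -1.91 -6.41]
GO mm [-0.27 -0.08 -4.  ] turn 0.00
t 21.25 pos [558.72  87.92  72.  ] tool z [-0. -0. -1.] yaw(y) -10.65 w 24.9 g 59.4 ft [ 2.55 -1.91 -7.08]
GO mm [-0.24 -0.08 -5.  ] turn 0.00
```

The pin is below bar-riding height with the spring still pulling, so it's in the hole. I'm letting go now.

```bash
python3 -m creep '[0.2,0,0,0,0,0,0,0,0,0,-0.5,0,0,0,0,-1,0,0,0,0,-1,0,0,0,0]' 
python3 -m creep '[-1,0,0,-0.005,0,-1,0,0,-0.02,0,-1,0,0,-0.03,0,-1,0,0,-0.03,0,-1,0,0,-0.005,0]' >/dev/null
python3 -m creep '[-1,0,0,0,0,-1,0,0,0,0,-1,0,0,0,0,-1,0,0,0,0,-1,0,0,0,0]' >/dev/null
python3 - <<'E'
from h import *; off(558.7,87.9,155)
from cell import r,capture
s=r.sense();c=capture("wrist")
cv2.imwrite("pics/w4.png",c["img"][:,:,::-1])
np.savez("w4.npz",K=c["K"],H=c["hand_eye"],p=s["tool_pos"],R=s["tool_rot"],img=c["img"])
k,st=blob(c["img"],(0,120,40),(10,255,255),290,360,215,295);print(k,st)
t=capture("top")["img"]; sc=capture("scene")["img"]
for n,I in(("top",t),("scene",sc)):
  for f in (I,np.load(n+"0.npz")["img"]):
    h=cv2.cvtColor(np.ascontiguousarray(f),cv2.COLOR_RGB2HSV);m=cv2.inRange(h,(0,150,90),(5,255,255))|cv2.inRange(h,(175,150,90),(180,255,255));q,l,stt,cc=cv2.connectedComponentsWithStats(m)
    print(n,[(cc[i].round(2),stt[i][2:]) for i in range(1,q) if stt[i,4]>25])
E
```

```text
time: 21.75
tool_pos: [558.7, 88.0, 72.1]
tool_rot: [2.418, 2.006, 0.0]
ft_force: [0.7, 0.2, -0.6]
width: 83.0
grasp_force: 0.0
t 22.75 pos [558.42  87.9  161.31] tool z [-0. -0. -1.] yaw(y) -10.65 w 85.4 g 0.0 ft [ 0.12 -0.59  0.18]
GO mm [0.06 0.28 6.31] turn 0.00
[325.65 252.66] [  17   16   39   44 1380]
top []
top [(array([321.28, 214.91]), array([ 8,  9, 58], dtype=int32))]
scene [(array([371.91, 234.28]), array([ 9, 10, 78], dtype=int32))]
scene [(array([342.45, 246.6 ]), array([10, 11, 89], dtype=int32))]
```

View pics/w4.png

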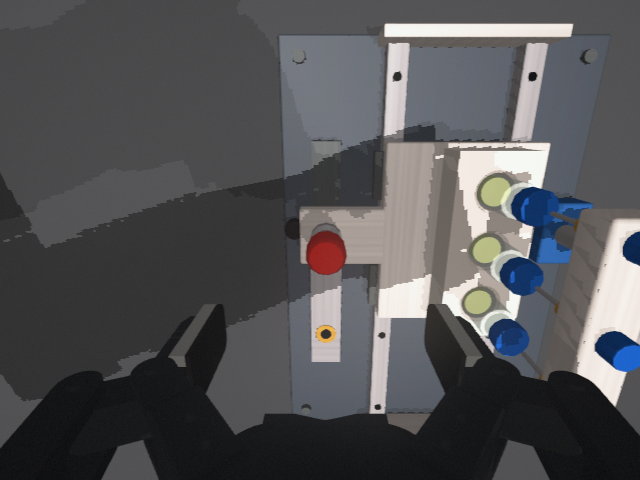

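The wrist view shows the carriage at the station under the needle head. The knob is at (326,253), all vials are upright, and the vacated loading hole shows at (325,334). I'll check the knob height against its pixels before the move.

Run:
```python
from h import *
s=np.load("scene0.npz");K=s["K"];T=s["world_from_camera"];Ti=np.linalg.inv(T)
def pr(p):
    q=Ti[:3,:3]@p+Ti[:3,3];return np.array([K[0,2]-K[0,0]*q[0]/q[2],K[1,2]+K[1,1]*q[1]/q[2]])
e=np.radians(-10.65);ey=np.array([-np.sin(e),np.cos(e),0]);p=ray(K,T,342.45,246.6,78);print(p)
for tr in(95,96,97,98):
  print(tr,[pr(p+tr*ey+[0,0,h]).round(2) for h in(0,4,8)])
def wp(f,P):
    d=np.load(f);M=np.eye(4);M[:3,:3]=Ro.from_rotvec(d["R"]).as_matrix();M[:3,3]=d["p"];M=np.linalg.inv(M@d["H"]);q=M[:3,:3]@P+M[:3,3];K=d["K"]
    return np.array([K[0,2]-K[0,0]*q[0]/q[2],K[1,2]+K[1,1]*q[1]/q[2]])
a=wray("w3.npz",325.05,255.57,80)
for tr in(95,96,97,98): print(tr,[wp("w4.npz",a+tr*ey+[0,0,h]).round(2) for h in(0,4,8)])
```

```text
[542.16  -8.13  78.  ]
95 [array([371.82, 234.11]), array([371.93, 232.85]), array([372.04, 231.59])]
96 [array([372.12, 233.99]), array([372.23, 232.73]), array([372.34, 231.46])]
97 [array([372.42, 233.86]), array([372.53, 232.6 ]), array([372.64, 231.34])]
98 [array([372.71, 233.74]), array([372.83, 232.48]), array([372.94, 231.21])]
95 [array([325.59, 254.28]), array([325.59, 256.44]), array([325.59, 258.69])]
96 [array([325.59, 252.85]), array([325.59, 255.  ]), array([325.59, 257.22])]
97 [array([325.59, 251.42]), array([325.59, 253.55]), array([325.59, 255.75])]
98 [array([325.59, 249.99]), array([325.59, 252.09]), array([325.6 , 254.27])]
```

Both cameras give a lift of about 0 and 96 mm of travel. The pin is home and the gripper is clear, so I'm handing in.

```bash
python3 -c "from cell import r; print(r.job_done())"
```

```text
the job is handed in; nothing more can be done
None
```

The vial stands upright in its pocket, the carriage is at the needle-head station (about 96 mm along), camera checks put the pin fully home, and the gripper is clear; I handed the job in at about 23 s, and no verdict was returned.

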